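Stack the drained third tier on the steamer

TASK

Lift the aluminium steamer tier out of the dish drainer, where it stands on edge (the handle on top is handy for this), tip it down onto the table under control, without letting it fall over, till it lies flat, lugs down and open side up, and let go of it. Then take it again, best by the carrying rail across its middle, and lower it, not drop it, onto the two tiers stacked on the tray, so that its four corner lugs go down into the sockets and it sits fully home, level and flush. Let go, and leave the stack, the sugar bowl and the salt shaker standing where they are.

Things in the scene. Friction and masses are not known exactly. Their poses are not given: they have to be found in the camera images.
- tier: The tier to stack: open aluminium box, 200 (x) by 150 (y) by 55 mm, walls 3, about 0.42 kg (+-30 %). Its z points out of the open side; origin at its centre in the plane of the lug tips; from there underside of floor z 8, top of floor 11, rim 63 mm. It starts on edge in the drainer: -y side on top, open side to the arm's left (+y, within 15 degrees). Half a turn about z changes nothing.
- tier_handle (a point): Middle of the crossbar of the handle that is on top at the start, at (0, -100, 38) mm in the tier's frame. The loop is 40 mm wide (x -20 to 20), 10 thick (z 33 to 43) and stands 30 mm off the long wall (y -75 to -105); bars 10 mm square. A like handle is on the +y side. Pinched across its 40 mm, the tier hangs on edge and can pivot about the line through the fingers.
- tier_rail (a point): Middle of the carrying rail, at (0, 0, 50) mm in the tier's frame: a bar 10 mm thick (x -5 to 5) and 22 high (z 39 to 61) along y from long wall to long wall, on top of a 3 mm partition. Either side of it is an open cell, about 92 mm in x by 144 in y, down to the floor at z 11.
- tier_lug (a point): Tip of one of the tier's four dark round lugs, 12 mm across, 8 mm long, the tip chamfered by 1 mm; they stand under the floor at x = +-89.5, y = +-64.5 mm of the tier's frame. Lying on the table, the tier stands on these lugs.
- mid_tier: The upper of the two tiers stacked on the tray: loose, same shape and frame as the tier, z up. Its origin is 60 mm and its rim 123 mm above the table. The seated tier's origin is 55 mm above this one, the long sides parallel (either way round); with the lugs resting on the rim instead of in the sockets it would be 63 mm.
- mid_socket (a point): Mouth, at rim height, of one of the four corner sockets of the middle tier, at (89.5, 64.5, 63) mm in its frame; the others at x = +-89.5, y = +-64.5. Each is a square pocket 15 mm wide, 1.5 mm of play all round a lug, and deeper than a lug is long.
- low_tier: The lower tier on the tray, loose, of the same shape and frame; its lugs stand on the tray's floor, its rim is 68 mm above the table.
- tray: Red melamine tray under the stack, 270 (x) by 250 (y) mm, floor 5 mm thick, rim 14 mm high, does not move; origin at the centre of its underside.
- rack: Wire dish drainer, 230 (x) by 160 (y) mm, fixed; origin at the centre of its underside. Two wires along y at x = +-55, tops at 45 mm, carry the tier's lower long wall, its lower handle hangs between them to 15 mm above the table. Prongs at y = +-39 on each wire reach 87 mm: lift straight up past them. Drainer and tray stand left and right of the arm, in either order; between them the table is free.
- sugar_bowl: Turquoise sugar bowl with a hinged lid, 100 mm across and 96 mm high, loose; origin at the centre of its underside. To be left alone.
- salt: Glass salt shaker with a steel cap, 44 mm across and 74 mm high, loose; origin at the centre of its underside. To be left alone.

How it is judged:
By the outcome, as a careful person would: the job done as asked, in the order asked, and still so for the second after the job is handed in, with the robot touching nothing.
It also fails if it takes over 67 s, if anything falls off the work surface, if the arm or the gripper's body presses on something with over 40 N, if the wrist force passes 120 N, or if a joint passes its speed limit or range.

ROBOT

A 6-joint arm with a two-finger parallel gripper is mounted at the origin on the work surface. World frame = base frame: x ahead of the robot, y to its left, z up, the work surface at z = 0. Lengths are in m, angles in degrees, forces in N, time in s.
With the tool pointing down it reaches from about 0.325 to 0.85 m from the base axis. Payload 15.5 kg.
Tool frame: the origin (TCP) lies at the very end of the fingers, on their centre line; the grasp point (between the pads) lies arm.grip_depth behind it (arm.grip_depth is the distance from the TCP to the grasp point, in m); z points along the fingers, y is the line along which they close (so a half turn about z gives the same grasp; the last joint's range is limited). The gripper opens to 91 mm and grips with 3 to 60 N. Pads are 32 mm wide; open, the fingers measure 118 mm over their backs; the gripper's body (76 mm by 178 mm) begins 60 mm behind the grasp point.
Start: joints at [-79.154, 28.281, 77.091, -0, 74.628, -5.472], TCP at [0.176, -0.6, 0.214] pointing down, gripper open.
Joint ranges: [-166.48, 166.48], [-47.26, 123.95], [12.59, 153.08], [-70.14, 250.14], [6.76, 159.57], [-176.63, 176.63]. Speed limits (degrees/s): [108.29, 108.29, 147.25, 172.46, 172.46, 172.46].

INTERFACE

Orientations are given as a 3x3 rotation matrix whose columns are the frame's x, y, z axes.
In Python, from rig import arm gives the robot as it stands. Calls block until the motion is done:
- arm.move_to(position, orientation): joint-space move of the TCP to a pose.
- arm.move_l(position, orientation=None, feed=0.15): straight line of the TCP; orientation=None keeps the orientation; feed is the mean speed in m/s.
- arm.move_joints(angles): joint-space move.
- arm.grip(opening): finger opening in m; the grip force is fixed at half the most; returns when the fingers have stopped.
- arm.sleep(seconds).
- arm.solve_ik(position, orientation): joint angles nearest the present ones, or None.
- arm.snapshot(name): name is "scene" or "side" or "wrist"; returns the picture (400x640x3 uint8, red, green, blue); there is no depth.
- arm.get_calibration(name): a dict with "intrinsics" (3x3 intrinsics, pixels), "k1" (the pictures are not rectified: a ray, as slopes to the right and down, at radius r is drawn at 1 + k1 r^2 times it, then the intrinsics apply), "cam_to_world" (4x4, takes a point from camera to world coordinates). Camera axes: x right, y down, z forward; pixel columns grow to the right and rows downward; lengths in m; the calibration is good to about 2 mm. A picture is of the moment at which its call begins: read the wrist's pose just before it. get_calibration takes no time and is no camera call; for the wrist camera it gives the pose at the moment of the call.
A pose or a line that the arm cannot do raises arm.Unreachable and nothing moves.
- arm.sign_off(): hands the job in; it is judged then, once.
Readings, each from a call of its own:
- arm.current_t(): time.
- arm.current_joint_positions(): joint angles.
- arm.current_dq(): joint speeds.
- arm.current_tau(): joint torques, N m.
- arm.current_ee_pos(): TCP position.
- arm.current_tool_rot(): TCP orientation.
- arm.current_force(): force on the tool from outside, world axes, zero at the start.
- arm.current_torque(): the same for the moment, N m.
- arm.current_width(): finger opening in m.
- arm.current_grasp_force(): force on a finger pad.
Only numpy, scipy, OpenCV 4.12 (cv2) and the standard library are available. Lean on these libraries where they do the work, as an engineer would, in place of code of your own. Each camera call takes 0.05 s, during which the arm holds its last target. There are 200 camera calls.

## Working session

There is one attempt and no reset: what is moved stays moved. The work goes in short steps, each a Python script; the robot and the scene stay as the last script left them, time stands still between calls to the robot, and variables do not carry over. Pictures are saved under pics/ and viewed, at most 10 in all, crops included, and the job is handed in when it is done.

```bash
ls; mkdir -p pics; cat > h.py <<'E'
import numpy as np, cv2
from rig import arm
def snap(n,f=None):
    c=arm.get_calibration(n); im=arm.snapshot(n)
    if f: cv2.imwrite('pics/'+f,cv2.cvtColor(im,cv2.COLOR_RGB2BGR))
    return im,c
def ray(c,uv):
    K=np.array(c['intrinsics']);T=np.array(c['cam_to_world'])
    d=np.linalg.inv(K)@[uv[0],uv[1],1]; p=d[:2].copy()
    for _ in range(30): p=d[:2]/(1+c['k1']*(p@p))
    v=T[:3,:3]@[p[0],p[1],1]; return T[:3,3],v/np.linalg.norm(v)
def onz(c,uv,z):
    o,v=ray(c,uv); return o+v*(z-o[2])/v[2]
def tri(rays):
    A=np.zeros((3,3));b=np.zeros(3)
    for o,v in rays:
        P=np.eye(3)-np.outer(v,v);A+=P;b+=P@o
    x=np.linalg.solve(A,b); return x,[np.linalg.norm((np.eye(3)-np.outer(v,v))@(x-o)) for o,v in rays]
def proj(c,X):
    K=np.array(c['intrinsics']);T=np.array(c['cam_to_world'])
    p=T[:3,:3].T@(np.array(X)-T[:3,3]);p=p[:2]/p[2];p=p*(1+c['k1']*(p@p));return (K@[p[0],p[1],1])[:2]
E
python3 - <<'E'
from h import *
ims=[]
for n in ('scene','side','wrist'):
    im,c=snap(n,n+'0.png');ims.append(im)
    T=np.array(c['cam_to_world']);print(n,T.round(3).tolist(),c['k1'],np.array(c['intrinsics'])[0,0])
print(arm.grip_depth,arm.current_t(),arm.current_force())
E
```

```text
pics
scene [[0.895, 0.275, -0.352, 1.044], [0.446, -0.532, 0.719, -0.82], [0.011, -0.801, -0.599, 0.858], [0.0, 0.0, 0.0, 1.0]] -0.032485356874882604 425.5560886550761
side [[0.999, -0.003, 0.037, 0.615], [-0.032, -0.59, 0.807, -0.862], [0.02, -0.808, -0.589, 0.778], [0.0, 0.0, 0.0, 1.0]] 0.019658417012291544 401.1510925313614
wrist [[0.28, -0.929, -0.242, 0.244], [-0.96, -0.271, -0.07, -0.58], [-0.001, 0.252, -0.968, 0.383], [0.0, 0.0, 0.0, 1.0]] -0.0616044354046318 315.53096372349376
0.0188 0.15 [-0.04908259  0.12827678 -0.80317472]
```

View pics/scene0.png

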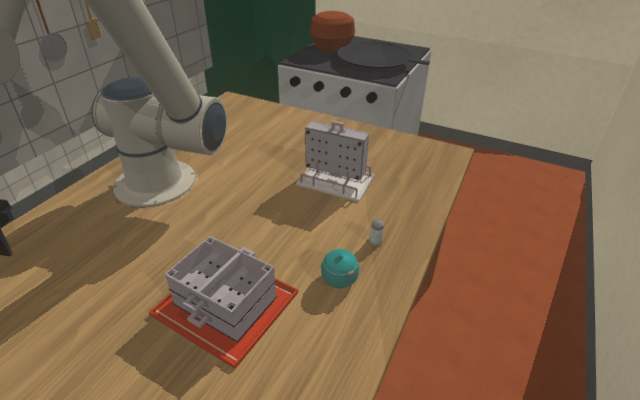

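View pics/side0.png

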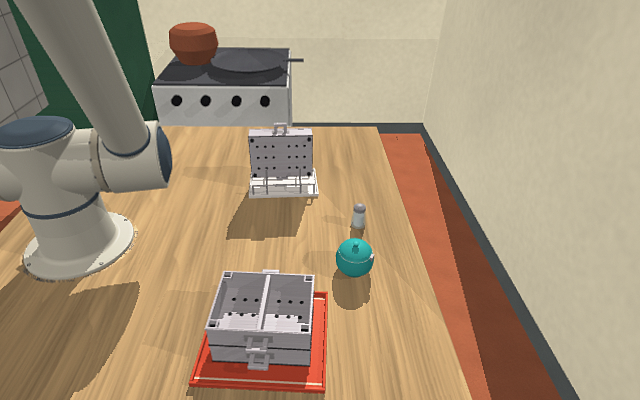

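Scene view: the drainer holding the upright tier is to the arm's left, with its handle at about (337,126) in scene and (280,127) in side. The stack on its tray is to the right, with bowl and salt ahead between them. Next I'll triangulate roughly.

```bash
python3 - <<'E'
from h import *
s,cs=snap('scene');d,cd=snap('side')
for nm,a,b in [('handle',(337,126),(280,127)),('tier TL',(306,127),(249,130)),('tier TR',(367,131),(312,130)),
 ('stack far-left',(210,240),(224,274)),('far-right',(273,266),(314,276)),('bowl knob',(339,257),(355,243)),('salt top',(378,222),(360,206)),
 ('near-left',(168,274),(207,330)),('near right',(236,302),(312,332))]:
    x,r=tri([ray(cs,a),ray(cd,b)]);print(nm,x.round(3),np.round(r,3))
for q in [(299,182),(356,196),(372,180)]: print('rackbase',onz(cs,q,.0).round(3))
for q in [(152,311),(236,359),(297,291)]: print('tray',onz(cs,q,.014).round(3))
E
```

```text
handle [0.551 0.304 0.209] [0.002 0.002]
tier TL [0.46  0.262 0.211] [0.009 0.009]
tier TR [0.652 0.312 0.204] [0.006 0.006]
stack far-left [ 0.444 -0.23   0.108] [0.002 0.002]
far-right [ 0.644 -0.249  0.123] [0.001 0.001]
bowl knob [ 0.754 -0.113  0.089] [0.004 0.004]
salt top [0.79  0.074 0.07 ] [0. 0.]
near-left [ 0.432 -0.372  0.109] [0.002 0.002]
near right [ 0.635 -0.386  0.128] [0.009 0.009]
rackbase [0.449 0.228 0.   ]
rackbase [0.656 0.245 0.   ]
rackbase [0.67  0.356 0.   ]
tray [ 0.402 -0.422  0.014]
tray [ 0.656 -0.434  0.014]
tray [ 0.683 -0.207  0.014]
```

```bash
python3 - <<'E'
from h import *
print(arm.current_tool_rot().round(3).tolist())
def R(yaw,s=1):
    c,t=np.cos(yaw),np.sin(yaw); y=s*np.array([c,t,0]);z=np.array([0,0,-1.]);return np.column_stack([np.cross(y,z),y,z])
for s in (1,-1):
    for p in [(.55,.3,.36),(.55,.3,.2),(.55,-.1,.02),(.54,-.31,.15)]:
        q=arm.solve_ik(p,R(0,s));print(s,p,None if q is None else np.round(q))
E
```

```text
[[0.96, 0.281, -0.0], [0.281, -0.96, 0.001], [0.0, -0.001, -1.0]]
1 (0.55, 0.3, 0.36) [23. 23. 63. -0. 94. 23.]
1 (0.55, 0.3, 0.2) [23. 29. 78. -0. 73. 23.]
1 (0.55, -0.1, 0.02) [-16.  38.  97.  -0.  45. -16.]
1 (0.54, -0.31, 0.15) [-35.  32.  82.  -0.  67. -35.]
-1 (0.55, 0.3, 0.36) [  23.   23.   63.   -0.   94. -157.]
-1 (0.55, 0.3, 0.2) [  23.   29.   78.   -0.   73. -157.]
-1 (0.55, -0.1, 0.02) [-16.  38.  97.  -0.  45. 164.]
-1 (0.54, -0.31, 0.15) [-35.  32.  82.  -0.  67. 145.]
```

```bash
cat >> h.py <<'E'
def R(yaw,s=1):
    c,t=np.cos(yaw),np.sin(yaw); y=s*np.array([c,t,0]);z=np.array([0,0,-1.]);return np.column_stack([np.cross(y,z),y,z])
import pickle
def log(k):
    c=arm.get_calibration('wrist'); im=arm.snapshot('wrist'); pickle.dump((im,c),open(k+'.pkl','wb')); cv2.imwrite('pics/%s.png'%k,im[:,:,::-1])
E
python3 - <<'E'
from h import *
arm.move_to([.54,-.31,.25],R(0)); log('st1')
arm.move_l([.54,-.24,.25],feed=.2); log('st2')
arm.move_to([.54,.30,.33],R(0)); log('ha1')
arm.move_l([.54,.26,.33],feed=.2); log('ha2')
a=[cv2.imread('pics/%s.png'%k) for k in ('st1','ha1')]
cv2.imwrite('pics/v1.png',cv2.resize(np.hstack(a),(800,250)))
print(arm.current_t())
E
```

```text
4.975
```

View pics/v1.png

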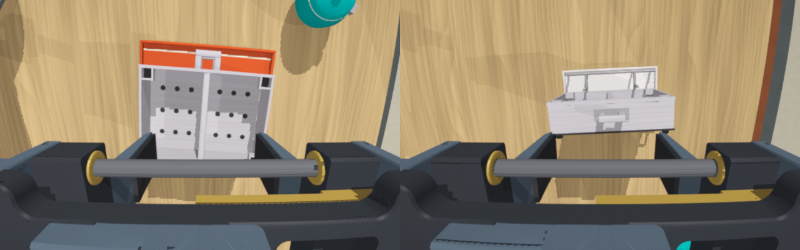

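Left: stack rim with sockets at the top corners, the lower half hidden by the gripper. Right: handle loop at about full-res (980-640=340, 190) on the tier's top wall. Now a zoom on both handle views.

```bash
python3 - <<'E'
import cv2,numpy as np
a=cv2.imread('pics/ha1.png')[120:240,220:460];b=cv2.imread('pics/ha2.png')[20:200,220:460]
cv2.imwrite('pics/v2.png',np.vstack([cv2.resize(a,None,fx=2,fy=2,interpolation=2),cv2.resize(b,None,fx=2,fy=2,interpolation=2)]))
E
```

```text
(no output)
```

View pics/v2.png

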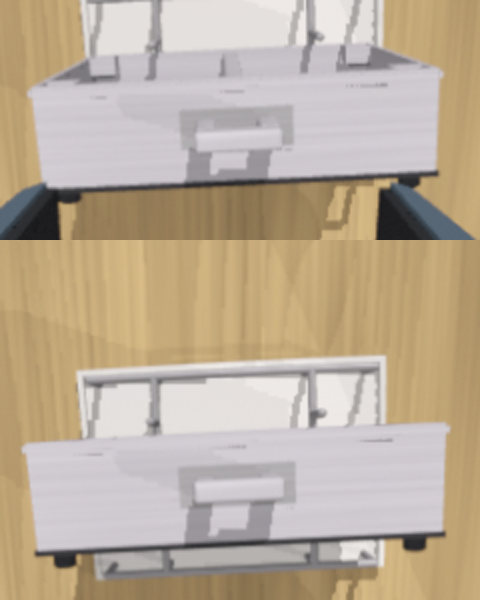

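Crossbar top centre: ha1 (339,190), ha2 (339.5,145). The wall's rim and floor edges are also visible for the yaw.

```bash
python3 - <<'E'
from h import *
c1=pickle.load(open('ha1.pkl','rb'))[1];c2=pickle.load(open('ha2.pkl','rb'))[1]
P={}
for n,a,b in [('bar',(339,190),(339.5,145.5)),('rimL',(235.5,166),(232.5,123.5)),('rimR',(440,156),(443,113.5)),('flL',(243.5,213.5),(238,176)),('flR',(438.5,206.5),(442,167))]:
    x,r=tri([ray(c1,a),ray(c2,b)]);P[n]=x;print(n,x.round(4),np.round(r,4))
    
for a,b in (('rimL','rimR'),('flL','flR')):
    d=P[b]-P[a];print(np.degrees(np.arctan2(d[1],d[0])),np.linalg.norm(d))
d=P['rimL']-P['flL'];print('floor->rim',d, P['rimR']-P['flR'])
E
```

```text
bar [0.5502 0.3024 0.2199] [0.0001 0.0001]
rimL [0.4507 0.3215 0.1995] [0. 0.]
rimR [0.6493 0.3302 0.1945] [0.0001 0.0001]
flL [0.4501 0.2692 0.187 ] [0.0014 0.0014]
flR [0.652  0.279  0.1952] [0.0001 0.0001]
2.505655296122556 0.19884852170880937
2.7871557118278494 0.20234529713630656
floor->rim [0.00059395 0.05233964 0.01252949] [-0.00274971  0.05119905 -0.00064111]
```

```bash
python3 - <<'E'
from h import *
Y=np.radians(2.6)
arm.move_to([.5502,.3024,.26],R(Y)); arm.move_l([.5502,.3024,.202],feed=.1)
f0=arm.current_force(); arm.grip(.03); print(arm.current_width(),arm.current_grasp_force(),arm.current_force()-f0)
arm.move_l([.5502,.3024,.295],feed=.1); arm.sleep(.2); print(arm.current_width(),arm.current_force()-f0)
arm.move_l([.545,.14,.295],R(0),feed=.15); arm.sleep(.3)
print(arm.current_width(),arm.current_force()-f0,arm.current_torque(),arm.current_t())
s,c=snap('scene');d,c=snap('side')
cv2.imwrite('pics/v3.png',np.hstack([s[60:310,200:500],d[40:290,180:480]])[:,:,::-1])
E
```

```text
0.039528653233712546 29.996051341295242 [-0.4854638   0.39228433  0.15528539]
0.03953109499369292 [ 0.30961795  0.11995676 -3.01158816]
0.03973893311024487 [ 1.14933474  0.44119555 -3.86889439] [ 0.00796402 -0.13876942  0.04478606] 9.7833
```

View pics/v3.png

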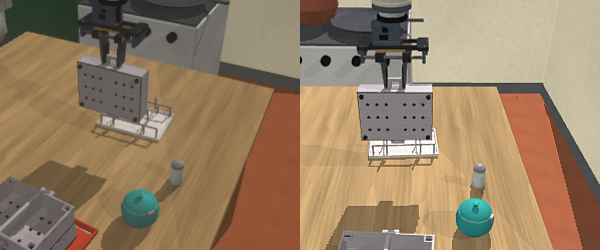

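The tier hangs on edge from the gripper, clear of the drainer, near vertical. Next: lower until contact, then tip it with the tool tilting along for the first 40°.

```bash
cat >> h.py <<'E'
def Rx(a): 
    c,s=np.cos(a),np.sin(a); return np.array([[1,0,0],[0,c,-s],[0,s,c]])
def tcp(G,Rm): return np.array(G)+Rm[:,2]*arm.grip_depth
E
python3 - <<'E'
from h import *
arm.move_l([.545,.14,.202],feed=.12); arm.sleep(.2); f0=arm.current_force()[2]
z=.202
while z>.176:
    z-=.002; arm.move_l([.545,.14,z],feed=.03); f=arm.current_force()[2]
    if f-f0>1.5: break
print('contact z',z,f-f0,arm.current_t())
G=arm.current_ee_pos()+[0,0,arm.grip_depth]
r=lambda th:np.array([0,-.205*np.cos(th)+.005*np.sin(th),.205*np.sin(th)+.005*np.cos(th)])
A=G-r(np.pi/2)-[0,0,.001]
ok=True
for d in (0,10,20,30,40):
    Rm=Rx(np.radians(d))@R(0); print(d,arm.solve_ik(tcp(A+r(np.radians(90-d)),Rm),Rm) is not None)
B=A+[0,-.0477,0]; Rm=Rx(np.radians(40))@R(0)
for th in (40,20,0):
    t=np.radians(th); g=np.array([A[0],B[1]-.1705*np.cos(t)+.038*np.sin(t),.1705*np.sin(t)+.038*np.cos(t)]);print(th,g.round(3),np.round(arm.solve_ik(tcp(g,Rm),Rm)))
np.save('A.npy',A);print(A)
E
```

```text
contact z 0.186 11.861293156093598 13.0083
0 True
10 True
20 True
30 True
40 True
40 [ 0.546 -0.019  0.139] [-29.  38.  91.  35.  76. -46.]
20 [ 0.546 -0.06   0.094] [-32.  43.  90.  34.  75. -50.]
0 [ 0.546 -0.083  0.038] [-34.  48.  89.  34.  72. -54.]
[ 5.45534896e-01  1.35094218e-01 -4.76483240e-04]
```

```bash
python3 - <<'E'
from h import *
A=np.load('A.npy'); A[2]=.0008
r=lambda th:np.array([0,-.205*np.cos(th)+.005*np.sin(th),.205*np.sin(th)+.005*np.cos(th)])
for d in (8,16,24,32,40):
    Rm=Rx(np.radians(d))@R(0); arm.move_l(tcp(A+r(np.radians(90-d)),Rm),Rm,feed=.1)
    print(d,arm.current_force().round(1),round(arm.current_width(),4))
t=np.radians(44);g=A+r(t); arm.move_l(tcp(g,Rm),feed=.1)
print(arm.current_force().round(1),arm.current_t())
s,c=snap('scene');d,c=snap('side')
cv2.imwrite('pics/v4.png',np.hstack([s[60:310,200:500],d[40:290,180:480]])[:,:,::-1])
E
```

```text
8 [ 0.   0.8 -3. ] 0.0398
16 [ 0.4  0.1 -2.7] 0.0397
24 [ 0.2  0.1 -2.9] 0.0399
32 [ 0.4  1.  -2.8] 0.0396
40 [ 0.9 -0.3 -2.7] 0.0395
[-0.1  1.  -1.6] 15.4167
```

View pics/v4.png

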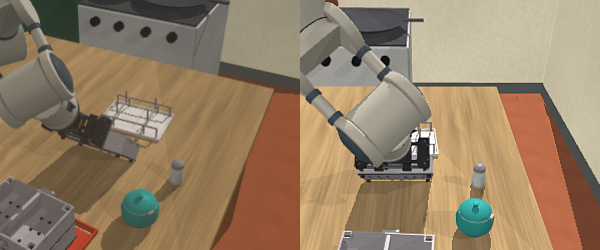

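The tier is leaning about 45° under control with the lower end on the table. Next: the second half of the tip.

```bash
python3 - <<'E'
from h import *
A=np.load('A.npy'); B=A+[0,-.0477,0]; Rm=Rx(np.radians(40))@R(0)
for th in (38,30,20,10,4,0):
    t=np.radians(th); g=np.array([A[0],B[1]-.1705*np.cos(t)+.038*np.sin(t),.1705*np.sin(t)+.038*np.cos(t)])
    arm.move_l(tcp(g,Rm),feed=.08); f=arm.current_force(); print(th,f.round(1),round(arm.current_width(),4))
    if f[2]>20: break
z=g[2]
while f[2]<4 and z>.032:
    z-=.001; g[2]=z; arm.move_l(tcp(g,Rm),feed=.02); f=arm.current_force()
print(z,f.round(1),arm.current_torque().round(2))
arm.grip(.07); 
p=arm.current_ee_pos(); arm.move_l(p-Rm[:,2]*.12,feed=.2)
arm.move_to([.545,-.10,.19],R(0)); log('ti1'); print(arm.current_t())
d,c=snap('side')
cv2.imwrite('pics/v5.png',np.hstack([cv2.imread('pics/ti1.png')[:,:,:],d[:,:,::-1]])[:,::1][::1])
cv2.imwrite('pics/v5.png',cv2.resize(cv2.imread('pics/v5.png'),(800,250),interpolation=3))
E
```

```text
38 [-0.5 -2.6  2.8] 0.0395
30 [-1.3 -4.6  2.7] 0.0399
20 [ 1.5 -2.7  1.6] 0.0396
10 [-0.3 -1.6  0.9] 0.0397
4 [-1.9 -2.1  0.3] 0.0401
0 [-1.3 -4.5 10.2] 0.0397
0.038 [-1.3 -4.5 10.2] [0.07 0.04 0.27]
20.2167
```

View pics/v5.png

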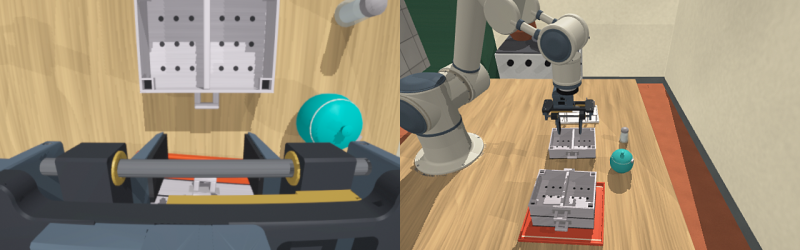

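The tier lies flat, open side up, free of the gripper, and the bowl is undisturbed. Now matched wrist views of tier and stack.

```bash
cat >> h.py <<'E'
def blobs(k,th=60):
    im,c=pickle.load(open(k+'.pkl','rb')); g=im.max(2)
    m=(g<th).astype(np.uint8); n,l,s,ce=cv2.connectedComponentsWithStats(m,connectivity=4)
    return [(np.round(ce[i],1).tolist(),s[i].tolist()) for i in range(1,n) if 30<s[i,4]<500 and ce[i][1]<225],c
E
python3 - <<'E'
from h import *
arm.move_l([.52,-.075,.19],feed=.2);log('ta');arm.move_l([.58,-.075,.19],feed=.2);log('tb')
arm.move_l([.58,-.075,.25],feed=.3);arm.move_to([.58,-.395,.25],R(0));log('sb');arm.move_l([.52,-.395,.25],feed=.2);log('sa')
print(arm.current_t())
for k in ('ta','tb','sa','sb'):
    print(k,[ (b[0],b[1][2:]) for b in blobs(k)[0]])
cv2.imwrite('pics/v6.png',np.vstack([cv2.imread('pics/%s.png'%k)[:230,120:520] for k in ('ta','sa')]))
E
```

```text
23.2583
ta [([257.0, 14.0], [11, 11, 121]), ([459.2, 14.4], [10, 12, 111]), ([426.5, 53.0], [6, 7, 32]), ([263.8, 159.2], [11, 11, 114]), ([448.9, 159.0], [9, 11, 90])]
tb [([390.5, 13.0], [12, 11, 131]), ([188.5, 15.5], [10, 12, 100]), ([246.6, 52.9], [6, 7, 31]), ([385.7, 158.0], [12, 12, 119]), ([200.8, 159.0], [9, 11, 88])]
sa [([252.0, 20.5], [11, 12, 131]), ([450.9, 38.4], [11, 13, 113]), ([417.5, 71.5], [6, 6, 32]), ([248.6, 163.8], [10, 11, 103]), ([430.1, 177.8], [10, 11, 86])]
sb [([185.5, 22.6], [8, 13, 97]), ([385.0, 37.9], [13, 13, 138]), ([241.8, 62.1], [6, 7, 32]), ([265.7, 64.0], [6, 7, 32]), ([187.5, 164.4], [8, 10, 79]), ([369.5, 178.7], [12, 11, 111])]
```

View pics/v6.png

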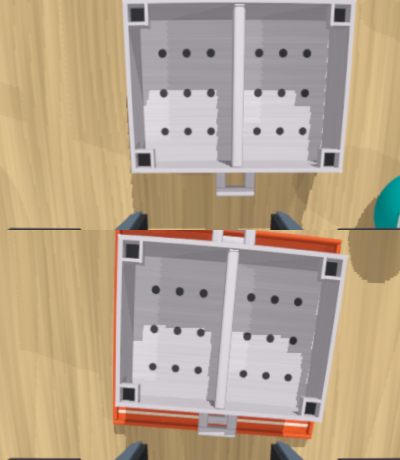

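All four dark sockets show cleanly in each view (ta: 257,14 / 459,14 / 264,159 / 449,159; sa: 252,20 / 451,38 / 249,164 / 430,178).

```bash
cat >> h.py <<'E'
def sock(k):
    bl,c=blobs(k); pts=np.array([b[0] for b in bl if b[1][4]>70]); assert len(pts)==4,pts
    o=np.argsort(pts[:,1]); t=pts[o[:2]];b=pts[o[2:]]
    return np.array([*t[np.argsort(t[:,0])],*b[np.argsort(b[:,0])]]),c   # TL TR BL BR
M=np.array([[-.0895,.0645],[.0895,.0645],[-.0895,-.0645],[.0895,-.0645]])
def fit(P):
    P=P[:,:2];c=P.mean(0);z=((P-c)@[1,1j])*np.conj(M@[1,1j]); y=np.angle(z.sum());res=(P-c)-M@np.array([[np.cos(y),np.sin(y)],[-np.sin(y),np.cos(y)]])
    return c,y,res
E
python3 - <<'E'
from h import *
for a,b,zz in (('ta','tb',.063),('sa','sb',.123)):
    pa,ca=sock(a);pb,cb=sock(b)
    X=np.array([tri([ray(ca,u),ray(cb,v)])[0] for u,v in zip(pa,pb)])
    c,y,res=fit(X);print(a,c.round(4),np.degrees(y).round(2),'z',X[:,2].round(4),'res',(res*1e3).round(1).tolist())
    for z in (zz,zz-.008):
      for p,cc in ((pa,ca),(pb,cb)):
        Y=np.array([onz(cc,u,z) for u in p]);c,y,res=fit(Y);print('  ',z,c.round(4),np.degrees(y).round(2),(res*1e3).round(1).tolist())
E
```

```text
ta [0.5461 0.0179] 0.11 z [0.0583 0.0566 0.059  0.0577] res [[0.3, -0.5], [-0.3, -0.2], [0.4, 0.5], [-0.4, 0.2]]
   0.063 [0.5455 0.0173] 0.1 [[1.9, -1.3], [-2.1, -1.3], [1.9, 1.5], [-1.8, 1.2]]
   0.063 [0.5465 0.0175] 0.08 [[1.8, -1.4], [-1.9, -1.7], [1.8, 1.5], [-1.7, 1.6]]
   0.055 [0.5462 0.0179] 0.1 [[-0.4, 0.4], [0.3, 0.4], [-0.4, -0.3], [0.6, -0.5]]
   0.055 [0.5456 0.0181] 0.08 [[-0.6, 0.3], [0.5, 0.0], [-0.6, -0.2], [0.7, -0.1]]
sa [ 0.5368 -0.3129] -4.56 z [0.1174 0.1163 0.119  0.1171] res [[-0.0, -0.3], [-0.2, -0.2], [0.7, 0.4], [-0.4, 0.1]]
   0.123 [ 0.5363 -0.3133] -4.52 [[1.8, -1.5], [-2.1, -1.4], [2.2, 1.2], [-1.9, 1.6]]
   0.123 [ 0.5374 -0.3131] -4.63 [[1.7, -1.5], [-2.0, -1.4], [2.0, 1.3], [-1.7, 1.6]]
   0.11499999999999999 [ 0.5367 -0.313 ] -4.52 [[-0.4, 0.4], [0.4, 0.1], [-0.3, -0.3], [0.3, -0.2]]
   0.11499999999999999 [ 0.5362 -0.3128] -4.63 [[-0.6, 0.3], [0.5, 0.1], [-0.5, -0.2], [0.6, -0.3]]
```

```bash
python3 - <<'E'
from h import *
y=np.radians(.1)
arm.move_to([.546,.0179,.16],R(y)); arm.move_l([.546,.0179,.0312],feed=.12)
f0=arm.current_force();arm.grip(.005);arm.sleep(.1);print(arm.current_width(),(arm.current_force()-f0).round(1))
arm.grip(.05);arm.move_l([.546,.0179,.19],feed=.25)
arm.move_l([.52,-.075,.19],R(0),feed=.25);log('ta2')
for k in ('ta','ta2'):
    pa,ca=sock(k);c,yw,res=fit(np.array([onz(ca,u,.0575) for u in pa]));print(k,c.round(4),np.degrees(yw).round(2))
print(arm.current_t())
E
```

```text
0.009640487779239999 [-1.  -0.4 -0.4]
ta [0.5459 0.0177] 0.1
ta2 [0.5463 0.0179] 0.03
29.2083
```

```bash
python3 - <<'E'
from h import *
y=np.radians(.05)
arm.move_l([.546,.0179,.15],R(y),feed=.25); arm.move_l([.546,.0179,.0312],feed=.12)
arm.grip(.005);arm.sleep(.1);print(arm.current_width())
arm.move_l([.546,.0179,.215],feed=.15)
S=R(np.radians(-4.55));arm.move_l([.5364,-.3130,.215],S,feed=.15)
arm.move_l([.5364,-.3130,.160],feed=.1);arm.sleep(.4);f0=arm.current_force();m0=arm.current_torque();print('w',f0,arm.current_width(),arm.current_t())
z=.160
while z>.1455:
    z-=.001;arm.move_l([.5364,-.3130,z],feed=.02);f=arm.current_force()-f0
    print(round(z,4),f.round(1),(arm.current_torque()-m0).round(2))
    if f[2]>8: break
print(arm.current_t(),arm.current_ee_pos())
E
```

```text
0.009734100961745705
w [ 0.69091978 -0.36056562 -3.40874712] 0.009793101444296707 36.5417
0.159 [-0.2  0.4 -0.1] [ 0.02 -0.05 -0.06]
0.158 [0.2 1.  0.2] [ 0.01 -0.05  0.  ]
0.157 [-0.7  0.9  0. ] [0.05 0.06 0.04]
0.156 [-0.8  0.4  0.5] [ 0.02  0.04 -0.04]
0.155 [-1.   0.3  0.4] [ 0.02 -0.01 -0.03]
0.154 [-1.   0.4  0.4] [ 0.08 -0.02 -0.06]
0.153 [-1.3  0.4  0.3] [-0.   -0.05 -0.06]
0.152 [-0.8  0.4  0.2] [-0.04 -0.03  0.01]
0.151 [-0.6  0.2  0.1] [-0.01  0.02 -0.1 ]
0.15 [-0.5  0.5  0.4] [ 0.06 -0.04 -0.03]
0.149 [0.  0.3 0.8] [-0.02 -0.06 -0.04]
0.148 [-0.9 -0.   0.3] [ 0.06 -0.06 -0.07]
0.147 [-0.5  1.   0.7] [ 0.08  0.01 -0.03]
0.146 [-1.9  1.9  4.2] [ 0.13 -0.01  0.  ]
0.145 [-5.   3.8 19.7] [ 0.57  0.83 -0.03]
40.2917 [ 0.53659667 -0.31314222  0.14616331]
```

It went in cleanly and bottomed at the expected height. Next: release, retreat and check.

```bash
python3 - <<'E'
from h import *
arm.move_l([.5364,-.3130,.1462],feed=.02);arm.sleep(.2);arm.grip(.05);arm.sleep(.2)
arm.move_l([.5364,-.3130,.305],feed=.15)
arm.move_l([.52,-.395,.305],R(0),feed=.25);log('fa');arm.move_l([.58,-.395,.305],feed=.25);log('fb')
pa,ca=sock('fa');pb,cb=sock('fb');X=np.array([tri([ray(ca,u),ray(cb,v)])[0] for u,v in zip(pa,pb)]);c,y,r=fit(X);print(c,np.degrees(y),X[:,2].round(4))
arm.move_to([.40,0.1,.35],R(0));print(arm.current_t())
s,_=snap('scene');d,_=snap('side')
cv2.imwrite('pics/v7.png',cv2.resize(np.hstack([s[180:380,100:400],d[200:400,140:440]])[:,:,::-1],(800,267),interpolation=2))
E
```

```text
[ 0.53679653 -0.31308791] -4.639716539656496 [0.1736 0.1717 0.1712 0.1722]
45.7917
```

View pics/v7.png

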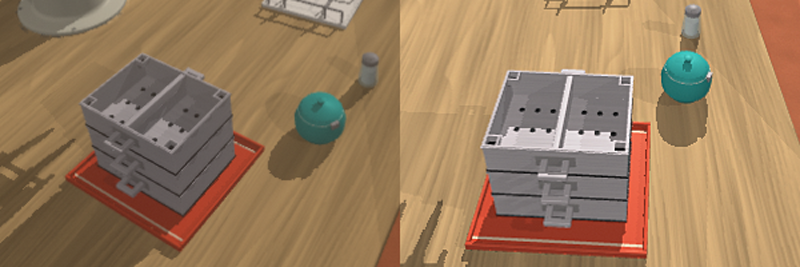

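Three tiers sit flush and level. The socket level rose about 55 mm (0.117 to 0.172), which matches fully seated. Bowl and salt stand untouched.

```bash
python3 -c "
from rig import arm
print(arm.sign_off())"
```

```text
the job is handed in; nothing more can be done
None
```

The tier was tipped down flat on the table, let go of, then picked up by its rail and seated home on the stack, level and flush, with bowl and salt shaker left standing; I handed the job in at about 46 s.

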